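Set the flip stop on the mitre-saw fence

TASK

Push the length stop along the saw fence, away from the saw, past the first notch and on until its spring pin clicks into the middle one of the three notches, keeping its arm flipped up meanwhile; then tip the arm over so that it falls and hangs down in front of the fence, with the stop still seated in the middle notch. Do it with the fingertips only: do not lift the pin by its knob, and leave the board on the saw and the other things where they lie.

Things in the scene. Friction and masses are not known exactly. Their poses are not given: they have to be found in the camera images.
- station: fixed mitre-saw station: plywood wing, top 65 mm above the table; aluminium fence on it; saw (0.47 m high) at y below -350 mm. Origin at table height; own y runs along the fence away from the saw, x square to it, away from the robot. The fence spans x = 21 to 59 mm and carries a steel index strip, top 120 mm above the table
- notch1 (a point): the first notch (nearest the saw) cut across the index strip: 14 mm wide along the fence, 5 mm deep; point at the strip's top on its centre line, x = 40 mm, y = -60 mm in the station's frame
- notch2 (a point): the middle notch, the same shape, 80 mm further along: y = +20 mm in the station's frame
- notch3 (a point): the last notch, 80 mm further: y = +100 mm in the station's frame
- stop (a joint): carriage position along the fence, m, 0 to 0.30, growing away from the saw; pin centred in notches 1, 2, 3 at 0.100, 0.180, 0.260. Aluminium block 50 mm across the fence, 80 along it, top 156 mm above the table. Slides against about 2 N; the pin pulls it the last 5 mm or so into a notch (the force dips), about 10 to 13 N pushes it out again. Run in fast, it may pass over a notch
- push_face (a point): centre of the carriage's flat end face towards the saw (50 mm wide, 36 mm high; it looks along the station's -y), 138 mm above the table; moves with the carriage, at station x = 40 mm and y = joint value - 180 mm
- pin (a joint): height of the carriage's spring pin in m: 0 when it is dropped into a notch, about 0.004 when it rides on the strip
- pin_knob (a point): top centre of the pin's round black knob, 22 mm across and 12 mm high, on the carriage's top, 20 mm nearer the saw than the carriage's middle; 171 mm above the table when seated in a notch, 175 mm otherwise. The pin stands straight over a notch when it is seated in it
- flip_arm (a joint): angle of the stop's flip arm, rad: 0 hangs down in front of the fence, 1.57 level towards the robot, 3.14 upright, 3.5 leaning back (parked, as at the start). Turns loosely about an axis along the fence, 140 mm above the table, at station x = 6 mm, 20 mm further from the saw than the carriage's middle. Tipped past upright towards the robot it falls by itself
- flip_tip (a point): middle of the free end of the flip arm, a steel bar 20 mm wide (along the fence) and 8 mm thick that reaches 68 mm from its axis; parked, its tip is about 204 mm above the table; hanging, 72 mm
- board: loose pine board 560 x 90 x 18 mm lying on wing and saw along the front of the fence; origin at the centre of its underside, long axis y. Its end away from the saw stops short of where the arm hangs at the middle notch. A bystander
- offcut: loose pine offcut 75 (along the fence) x 90 x 18 mm on the wing's far end; origin at the centre of its underside. A bystander
- tape_measure: loose black tape measure 66 x 70 x 36 mm on the wing; origin at the centre of its underside. A bystander
- pencil: loose flat carpenter's pencil 168 mm long on the wing, along y; origin under its middle. A bystander
- square: loose combination square lying on the table, head 110 mm, blade 200 mm. A bystander
- hammer: loose hammer lying on the table. A bystander
- glue: loose glue bottle, 60 mm across, 180 mm high, on the table. A bystander
- screw_jar: loose glass jar of screws with a steel cap, 72 mm across, 80 mm high, on the table. A bystander

How it is judged:
By the outcome, as a careful person would: the job done as asked, in the order asked, and still so for the second after the job is handed in, with the robot touching nothing.
It also fails if it takes over 54 s, if anything falls off the work surface, if the arm or the gripper's body presses on something with over 40 N, if the wrist force passes 120 N, or if a joint passes its speed limit or range.

ROBOT

A 6-joint arm with a two-finger parallel gripper is mounted at the origin on the work surface. World frame = base frame: x ahead of the robot, y to its left, z up, the work surface at z = 0. Lengths are in m, angles in rad, forces in N, time in s.
With the tool pointing down it reaches from about 0.3 to 0.875 m from the base axis. Payload 6.4 kg.
Tool frame: the origin (TCP) lies at the very end of the fingers, on their centre line; the grasp point (between the pads) lies 19 mm behind it (ctrl.hold_point_z is the distance from the TCP to the grasp point, in m); y points along the fingers, x is the direction in which the jaws open and shut, and the axes are right-handed (so a half turn about y gives the same grasp; the last joint's range is limited). The gripper opens to 85 mm and grips with 20 to 120 N. Pads are 22 mm wide; open, the fingers measure 114 mm over their backs; the gripper's body (76 mm by 85 mm) begins 54 mm behind the grasp point. The pads swing forward as they close: fully open they stand 13 mm farther back than shut.
Start: joints at [-1.433, 0.181, 1.607, -0, 1.354, -0.206], TCP at [0.194, -0.541, 0.231] pointing down, gripper open.
Joint ranges: [-2.99, 2.99], [-0.89, 2.07], [0.3, 2.58], [-1.14, 4.28], [0, 2.63], [-3.12, 3.12]. Speed limits (rad/s): [2.57, 2.57, 3.01, 3.14, 3.14, 3.14].

INTERFACE

Orientations are given as a unit quaternion [w, x, y, z].
In Python, from bench import ctrl, imaging gives the robot as it stands.
- The arm moves only by the shell command python3 -m jog 'ROWS'. ROWS is JSON, a list of rows, each a list of 3 entries, a list of its own where there are three numbers: the shift along the tool's x, y, z in cm, then the turn, a rotation vector about the tool's x, y, z in rad, then the finger opening in cm, from 0 to 8.54. A call has 1 to 12 rows; each row shifts and turns the pose as measured when the row begins, along the tool's axes as they then stand; what a row does not reach is not made up. A row lasts 1/12 s, in which the tool goes at most 41.7 mm and 7.16 degrees, less where a joint would pass 70% of its speed; a pose out of reach is approached as far as the arm can. A call is refused whole if a number of a shift passes 4.17 or a number of a turn 0.125, either way. A call with a gripper value outside its range is refused whole. The fingers move at their own pace and stop on an object; the grip force is fixed at half the most. Time passes only in rows, so rows that do not move let the fingers close. It gives the time, the measured TCP pose, the force and the opening at its end, in the units of the state.
- ctrl.get_obs(): the state, without advancing time (a new reading comes with each control period).
- imaging.camera(name): name is "scene" or "side" or "wrist"; returns a dict with "frame" (420x560x3 uint8, red, green, blue), "depth" (420x560 float32, m along the optical axis (not along the pixel's ray), 0 where there is no reading), "K" (3x3 intrinsics, pixels), "R" (3x3) and "t" (3): a world point X has camera coordinates R X + t. Camera axes: x right, y down, z forward; pixel columns grow to the right and rows downward; lengths in m; the calibration is good to about 2 mm. The wrist camera is an equidistant fisheye: a pixel r from the principal point sees the ray r / f radians off the axis. A picture is of the moment at which its call begins.
- ctrl.hand_in(): hands the job in, once; it reports no verdict.
The state is a dict: "time_s": time; "q": joint angles; "dq": joint speeds; "joint_efforts": joint torques, N m; "eef_pos": TCP position; "eef_rot": TCP orientation; "wrist_force": force on the tool from outside, world axes, zero at the start; "torque": the same for the moment, N m; "opening": opening from 0.0 (shut) to 1.0 (fully open).
Only numpy, scipy, OpenCV 4.12 (cv2) and the standard library are available. Lean on these libraries where they do the work, as an engineer would, in place of code of your own. Each camera call takes 0.05 s, during which the arm holds its last target. There are 200 camera calls.

## Working session

There is one attempt and no reset: what is moved stays moved. The work goes in short steps, Python scripts to look and compute and a shell command to move; the robot and the scene stay as the last step left them, time stands still between calls to the robot, and variables do not carry over. Pictures are saved under pics/ and viewed, about 8 in all and at most 12, crops included, and the job is handed in when it is done.

```bash
mkdir -p pics
python3 - <<'E'
from bench import ctrl, imaging
import cv2,numpy as np
o=ctrl.get_obs();print(o)
for n in("scene","side"):
    c=imaging.camera(n);cv2.imwrite(f"pics/{n}0.png",c["frame"][:,:,::-1]);np.savez(f"{n}0.npz",**c)
    print(n,c["K"].tolist(),(-c["R"].T@c["t"]).round(3),c["R"].round(2).tolist())
E
```

```text
{'time_s': 0.0, 'q': array([-1.43330373e+00,  1.81535117e-01,  1.60804118e+00,  1.94715549e-05,
        1.35376873e+00, -2.06320682e-01]), 'dq': array([ 0.00048493, -0.00048755, -0.00031882, -0.00053076,  0.00027562,
       -0.00081587]), 'joint_efforts': array([ 5.30362249e-04, -4.44876409e+01, -3.51330435e+01, -1.99428164e-04,
        9.20821389e-03,  1.30756419e-05]), 'eef_pos': array([ 0.19375381, -0.54078029,  0.23037144]), 'eef_rot': array([ 0.57861722, -0.57770223,  0.40751851, -0.40668282]), 'wrist_force': array([0.23150025, 0.04125724, 0.37821305]), 'torque': array([ 0.05144972, -0.04382014, -0.00843434]), 'opening': 1.001865250709536}
scene [[383.3080955757365, 0.0, 275.965795610111], [0.0, 383.3080955757365, 203.3459581780403], [0.0, 0.0, 1.0]] [ 0.853 -0.285  0.947] [[0.66, 0.75, 0.0], [0.62, -0.54, -0.57], [-0.42, 0.38, -0.82]]
side [[465.4162735316516, 0.0, 292.3445182830085], [0.0, 465.4162735316516, 211.10167688313405], [0.0, 0.0, 1.0]] [ 0.245 -1.046  1.136] [[0.99, -0.14, 0.01], [-0.09, -0.66, -0.75], [0.11, 0.74, -0.67]]
```

View pics/scene0.png

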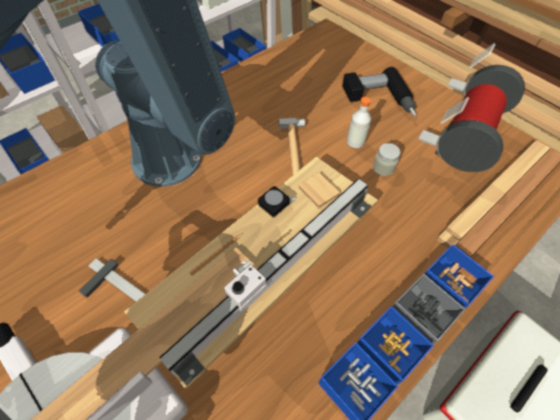

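View pics/side0.png

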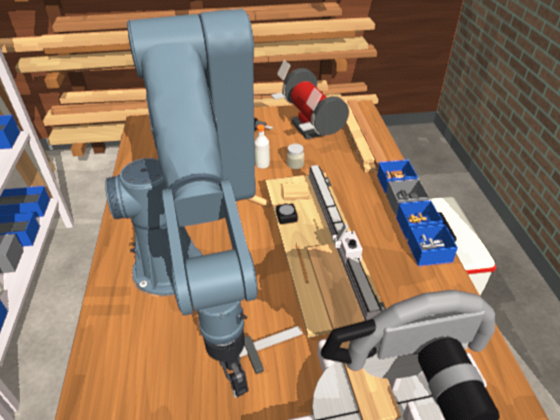

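The scene view shows the carriage at about (243,285), its knob at (238,288), and the fence running from (180,365) up to (365,190). The saw is at the lower left. In the side view the carriage is at about (348,243).

```bash
cat > h.py <<'E'
import numpy as np,cv2
def cloud(c):
    K,R,t,d=c["K"],c["R"],c["t"],c["depth"]
    v,u=np.mgrid[:d.shape[0],:d.shape[1]]
    P=np.stack([(u-K[0,2])/K[0,0]*d,(v-K[1,2])/K[1,1]*d,d],-1)
    return (P-t)@R
E
python3 - <<'E'
import numpy as np,cv2
from h import *
A=None
for n in("scene","side"):
    c=dict(np.load(n+"0.npz"));P=cloud(c);f=c["frame"]
    m=(c["depth"]>0)&(abs(P[...,2]-.119)<.006)&(P[...,0]>.25)&(P[...,0]<.9)&(P[...,1]>-.45)&(P[...,1]<.5)
    # largest component
    k,l,s,ce=cv2.connectedComponentsWithStats(m.astype(np.uint8))
    print([(s[i,4],ce[i].round()) for i in np.argsort(-s[1:,4])[:4]+1])
    for i in np.argsort(-s[1:,4])[:3]+1:
        Q=P[l==i];r=cv2.minAreaRect((Q[:,:2]*1000).astype(np.float32));print(n,r,Q[:,2].mean())
    m=(c["depth"]>0)&(P[...,2]>.145)&(P[...,2]<.21)
    k,l,s,ce=cv2.connectedComponentsWithStats(m.astype(np.uint8))
    for i in range(1,k):
        if s[i,4]>15:
            Q=P[l==i];print(n,s[i],Q.min(0).round(3),Q.max(0).round(3),Q.mean(0).round(3))
f=np.load("scene0.npz")["frame"][:,:,::-1]
cv2.imwrite("pics/crop0.png",cv2.resize(f[170:390,150:400],None,fx=3,fy=2.7,interpolation=cv2.INTER_CUBIC))
E
```

```text
[(np.int32(1992), array([310., 230.])), (np.int32(1687), array([200., 332.])), (np.int32(83), array([131., 390.])), (np.int32(47), array([357., 119.]))]
scene ((542.2996826171875, 126.2759780883789), (40.205963134765625, 389.530517578125), 3.818490743637085) 0.11866199887198677
scene ((564.203125, -205.55618286132812), (49.8922004699707, 266.2373046875), 2.7462563514709473) 0.11892363019740124
scene ((574.6925659179688, -413.2004699707031), (11.238810539245605, 72.33712768554688), 12.893718719482422) 0.11911578131192281
scene [528   0  32  14 237] [0.364 1.494 0.145] [0.493 1.536 0.179] [0.437 1.513 0.157]
scene [ 37   4  19  20 212] [-0.764 -0.021  0.145] [-0.724  0.015  0.21 ] [-0.736 -0.005  0.178]
scene [ 23  12  15  19 157] [-0.766 -0.09   0.145] [-0.725 -0.055  0.208] [-0.735 -0.072  0.17 ]
scene [ 440   65   85   95 3650] [0.485 0.592 0.145] [0.735 0.941 0.21 ] [0.611 0.748 0.18 ]
scene [359  97  11  15 122] [0.339 0.503 0.145] [0.366 0.534 0.183] [0.355 0.513 0.169]
scene [127 120  47  25 670] [-0.028 -0.073  0.145] [0.071 0.019 0.21 ] [ 0.046 -0.038  0.176]
scene [224 260  4
[... 954 characters left out ...]
-0.729  1.12   0.209] [-0.745  1.085  0.177]
side [ 277   70   72   50 1315] [0.462 0.578 0.145] [0.729 0.927 0.21 ] [0.593 0.746 0.178]
side [257 125   8  11  67] [0.338 0.497 0.146] [0.365 0.531 0.181] [0.351 0.511 0.167]
side [333 223  29  32 465] [ 0.513 -0.157  0.145] [ 0.583 -0.073  0.204] [ 0.551 -0.116  0.16 ]
side [180 227   4  14  37] [ 0.063 -0.035  0.146] [0.07  0.018 0.184] [ 0.066 -0.018  0.162]
side [134 228  36  26 545] [-0.071 -0.075  0.145] [ 0.033 -0.021  0.21 ] [-0.013 -0.061  0.177]
side [467 353  20  34  72] [ 0.74  -0.599  0.157] [ 0.753 -0.515  0.167] [ 0.747 -0.555  0.162]
side [381 369  43  10 165] [ 0.511 -0.575  0.187] [ 0.609 -0.566  0.21 ] [ 0.565 -0.57   0.2  ]
```

View pics/crop0.png

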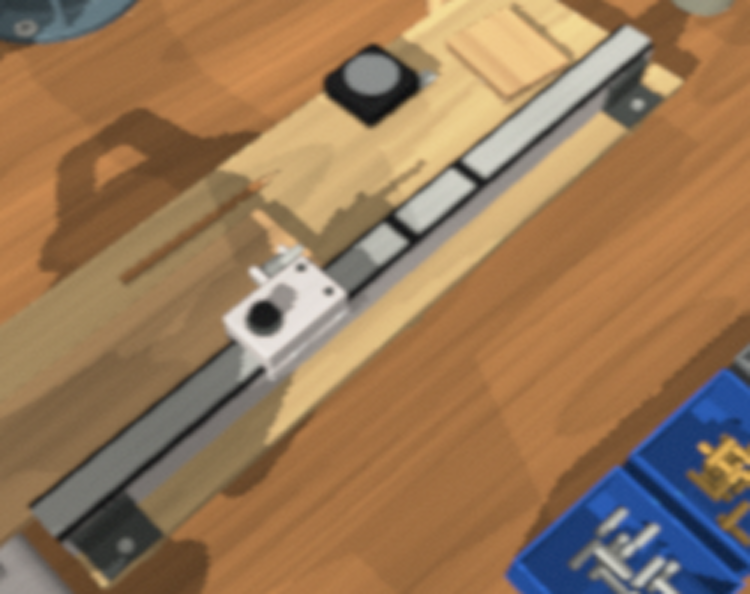

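The crop shows the carriage, with its knob nearest the saw and its arm parked. Two notches are visible, at crop (400,230) and (470,172). Notch 1 is hidden under the front of the carriage.

Run:
```python
import numpy as np,cv2
from h import *
for n in("scene","side"):
    c=dict(np.load(n+"0.npz"));P=cloud(c)
    g=c["frame"].mean(2)
    z=P[...,2];box=(P[...,0]>.45)&(P[...,0]<.65)&(P[...,1]>-.35)&(P[...,1]<.35)&(c["depth"]>0)
    m=box&(abs(z-.119)<.008);Q=P[m][:,:2]
    th=np.deg2rad(3.8)
    for _ in range(2):
        ey=np.array([-np.sin(th),np.cos(th)]);ex=np.array([np.cos(th),np.sin(th)])
        a=Q@ey;b=Q@ex
        ys=np.arange(.0,.3,.02);mid=[]
        for y in ys:
            s=(a>y)&(a<y+.02)
            lo,hi=np.percentile(b[s],[3,97]);mid.append((lo+hi)/2)
        k=np.polyfit(ys+.01,mid,1);th-=k[0]
    print(n,"theta",np.rad2deg(th),"mid",k,"width",lo,hi,"far end",a.max())
    st=(m|(box&(z>.105)&(z<.13)))
    A=P[...,:2]@ey;B=P[...,:2]@ex
    dark=st&(abs(B-np.polyval(k,.1))<.012)
    ii=np.where(dark); aa=A[ii];gg=g[ii]
    h=[(round(y*1000),round(gg[(aa>y)&(aa<y+.008)].mean())) for y in np.arange(-.07,.2,.008) if ((aa>y)&(aa<y+.008)).any()]
    print(h)
    t=box&(abs(z-.156)<.004);Q=P[t];print("carriage top a",np.percentile(Q[:,:2]@ey,[2,50,98]).round(4),"b",np.percentile(Q[:,:2]@ex,[2,98]).round(4),Q[:,2].mean())
    t=box&(z>.166)&(z<.178)&(g<80);Q=P[t];print("knob",(Q[:,:2]@ey).mean(),(Q[:,:2]@ex).mean(),Q[:,2].mean(),t.sum())
    t=box&(z>.18)&(z<.22);Q=P[t];print("arm",(Q[:,:2]@ey).mean(),(Q[:,:2]@ex).mean(),Q[:,2].max(),t.sum())
```

```text
scene theta 3.6906189426959624 mid [9.81344923e-05 5.49533345e-01] width 0.5312928361991825 0.5667162364541238 far end 0.2858170816853081
[(-70, 117), (-62, 163), (-54, 177), (-46, 179), (-38, 171), (-30, 64), (-22, 98), (-14, 180), (-6, 191), (2, 195), (10, 196), (18, 195), (26, 196), (34, 199), (42, 190), (50, 84), (58, 108), (66, 199), (74, 197), (82, 197), (90, 197), (98, 198), (106, 198), (114, 196), (122, 194), (130, 189), (138, 192), (146, 193), (154, 194), (162, 193), (170, 192), (178, 189), (186, 191), (194, 196)]
carriage top a [-0.1869 -0.1446 -0.1107] b [0.5255 0.5748] 0.15630583165357675
knob -0.1691204793451846 0.5527808883557008 0.17406802234121332 71
arm -0.13001205854454007 0.5386449083678393 0.2071837478145128 42
side theta 4.328294289762783 mid [-0.00187917  0.54965852] width 0.5405678345849425 0.5475624157894351 far end 0.28247154353314513
[(-70, 146), (-62, 187), (-54, 201), (-46, 201), (-38, 144), (-30, 116), (-22, 167), (-14, 211), (-6, 216), (2, 215), (10, 218), (18, 216), (26, 221), (34, 221), (42, 170), (50, 127), (58, 183), (66, 226), (74, 224), (82, 220), (90, 223), (98, 209), (106, 220), (114, 223), (122, 218), (130, 210), (138, 218), (146, 210), (154, 208), (162, 220), (170, 203), (178, 222), (186, 219), (194, 199)]
carriage top a [-0.1932 -0.156  -0.1174] b [0.5172 0.5711] 0.15502585148111017
knob -0.17748021097993544 0.5450797276732794 0.17255003143238656 32
arm -0.1358287452590426 0.5328081894542759 0.2043590653594827 46
```

```bash
cat >> h.py <<'E'
from scipy.spatial.transform import Rotation as Ro
th=np.deg2rad(3.7);ex=np.array([np.cos(th),np.sin(th),0]);ey=np.array([-np.sin(th),np.cos(th),0])
# station origin
O=0.5095*ex-0.0435*ey
def S(p): return O+p[0]*ex+p[1]*ey+np.array([0,0,p[2]])   # station->world
def toS(w): d=np.asarray(w)-O; return np.array([d@ex,d@ey,w[2]])
def rot(o): q=o["eef_rot"];return Ro.from_quat([q[1],q[2],q[3],q[0]])
def show(target=None):
    from bench import ctrl
    o=ctrl.get_obs();R=rot(o).as_matrix()
    Rs=np.stack([ex,ey,[0,0,1]])@R
    print("t",round(o["time_s"],2),"station mm",(toS(o["eef_pos"])*1000).round(1),"F",o["wrist_force"].round(1),"op",round(o["opening"],2))
    print("tool axes in station (cols)",Rs.round(3).tolist())
    if target is not None: print("to go, tool cm",((S(np.array(target)/1000)-o["eef_pos"])@R*100).round(2))
    return o
E
python3 - <<'E'
from h import *
o=show((40,-230,260))
# turn needed: tool y down, jaw axis along +-ey or +-ex
Rw=rot(o)
for nm,x in(("x=+ey",ey),("x=-ey",-ey),("x=+ex",ex),("x=-ex",-ex)):
    for tilt in(0,15):
        y=np.array([0,0,-1.]);
        y=np.cos(np.deg2rad(tilt))*y+np.sin(np.deg2rad(tilt))*ey
        xx=x-(x@y)*y;xx/=np.linalg.norm(xx)
        T=np.stack([xx,y,np.cross(xx,y)],1)
        print(nm,tilt,(Rw.inv()*Ro.from_matrix(T)).as_rotvec().round(3))
E
```

```text
t 0.1 station mm [-351.1 -508.8  230.5] F [ 0.2  0.6 -0.4] op 1.0
tool axes in station (cols) [[0.276, -0.0, 0.961], [-0.961, 0.001, 0.276], [-0.001, -1.0, 0.0]]
to go, tool cm [-16.02  -2.91  45.27]
x=+ey 0 [-2.000e-03 -2.862e+00  0.000e+00]
x=+ey 15 [ 0.372 -2.84  -0.052]
x=-ey 0 [-0.     0.279 -0.001]
x=-ey 15 [0.036 0.278 0.259]
x=+ex 0 [-1.000e-03 -1.292e+00 -1.000e-03]
x=+ex 15 [ 0.223 -1.284  0.168]
x=-ex 0 [ 1.00e-03  1.85e+00 -1.00e-03]
x=-ex 15 [-0.181  1.838  0.241]
```

```bash
python3 -m jog '[[[0,-1,0],[0,0.093,0],0],[[0,-1,0],[0,0.093,0],0],[[0,-1,0],[0,0.093,0],0],[[-4,0,0],[0,0,0],0],[[-4,0,0],[0,0,0],0],[[-4,0,0],[0,0,0],0],[[-4,0,0],[0,0,0],0],[[-4,0,0],[0,0,0],0],[[-4,0,0],[0,0,0],0],[[-4,0,0],[0,0,0],0]]' | tail -c 400
python3 -c "
from h import *
show((40,-230,260))"
```

```text
time_s: 0.93
eef_pos: [0.1775, -0.2545, 0.2547]
eef_rot: [0.515, -0.508, 0.493, -0.484]
wrist_force: [-0.1, 1.1, 1.3]
opening: 0.003
t 0.93 station mm [-348.8 -221.9  254.7] F [-0.1  1.1  1.3] op 0.0
tool axes in station (cols) [[-0.019, -0.002, 1.0], [-1.0, 0.017, -0.019], [-0.017, -1.0, -0.002]]
to go, tool cm [ 0.05 -0.61 38.89]
```

```bash
python3 -m jog '[[[0,-0.2,3.9],[0,0,0],0],[[0,-0.2,3.9],[0,0,0],0],[[0,-0.2,3.9],[0,0,0],0],[[0,0,3.9],[0,0,0],0],[[0,0,3.9],[0,0,0],0],[[0,0,3.9],[0,0,0],0],[[0,0,3.9],[0,0,0],0],[[0,0,3.9],[0,0,0],0],[[0,0,3.9],[0,0,0.1],0],[[0,0,3.8],[0,0,0.1],0]]' | tail -c 400
python3 - <<'E'
from h import *
from bench import imaging
show((40,-200,132))
c=imaging.camera("scene");f=c["frame"][:,:,::-1]
cv2.imwrite("pics/s1.png",cv2.resize(f[120:400,100:400],None,fx=2.6,fy=2.1))
E
```

```text
time_s: 1.77
eef_pos: [0.5753, -0.2208, 0.2668]
eef_rot: [0.558, -0.458, 0.535, -0.439]
wrist_force: [0.7, -0.3, -0.1]
opening: 0.002
t 1.77 station mm [  50.3 -213.9  266.8] F [ 0.7 -0.3 -0.1] op 0.0
tool axes in station (cols) [[-0.021, 0.012, 1.0], [-0.981, 0.194, -0.023], [-0.194, -0.981, 0.007]]
to go, tool cm [ 1.27 13.48 -1.16]
```

View pics/s1.png

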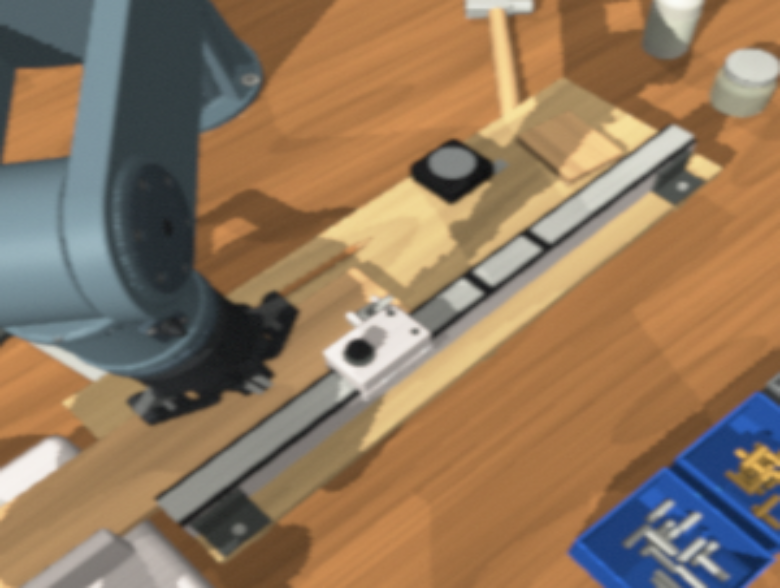

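The gripper hangs saw-side of the carriage, clear of everything, and the carriage and parked arm are undisturbed.

```bash
python3 -m jog '[[[0,0,-1.1],[0,0,0.1],0],[[1.7,2,0],[0,0,0],0],[[1.7,3,0],[0,0,0],0],[[0,2,0],[0,0,0],0],[[0,0,0],[0,0,0],0]]' | tail -c 400
python3 -c "
from h import *
show((40,-200,132))"
```

```text
time_s: 2.23
eef_pos: [0.5729, -0.2352, 0.1695]
eef_rot: [0.581, -0.426, 0.566, -0.4]
wrist_force: [-0.7, 0.9, -0.2]
opening: -0.004
t 2.23 station mm [  47.  -228.2  169.5] F [-0.7  0.9 -0.2] op -0.0
tool axes in station (cols) [[-0.023, 0.003, 1.0], [-0.948, 0.317, -0.023], [-0.317, -0.948, -0.005]]
to go, tool cm [-1.46  4.45 -0.75]
```

```bash
python3 -m jog '[[[-0.5,1.5,-0.4],[0,0,0],0],[[-0.5,1.5,-0.35],[0,0,0],0],[[-0.45,1.1,0],[0,0,0],0],[[0,0,0],[0,0,0],0]]' | tail -c 400
python3 -c "
from h import *
show((40,-180,132))"
```

```text
time_s: 2.57
eef_pos: [0.5632, -0.2085, 0.1342]
eef_rot: [0.58, -0.426, 0.568, -0.4]
wrist_force: [-0.1, 0.2, 1.0]
opening: -0.001
t 2.57 station mm [  39.  -200.9  134.2] F [-0.1  0.2  1. ] op -0.0
tool axes in station (cols) [[-0.025, 0.001, 1.0], [-0.948, 0.318, -0.024], [-0.318, -0.948, -0.007]]
to go, tool cm [-1.91  0.87  0.05]
```

```bash
python3 -m jog '[[[-0.28,0.1,0],[0,0,0],0],[[-0.28,0.1,0],[0,0,0],0],[[-0.28,0.1,0],[0,0,0],0],[[-0.28,0.1,0],[0,0,0],0],[[-0.28,0.1,0],[0,0,0],0],[[-0.28,0.1,0],[0,0,0],0],[[-0.28,0.1,0],[0,0,0],0],[[-0.28,0.1,0],[0,0,0],0],[[-0.28,0.1,0],[0,0,0],0],[[-0.28,0.1,0],[0,0,0],0],[[-0.28,0.1,0],[0,0,0],0],[[-0.28,0.1,0],[0,0,0],0]]' | tail -c 400
python3 - <<'E'
from h import *
from bench import imaging
show((40,-120,132))
c=imaging.camera("scene");f=c["frame"][:,:,::-1]
cv2.imwrite("pics/s2.png",cv2.resize(f[170:390,150:400],None,fx=3,fy=2.7))
E
```

```text
time_s: 3.57
eef_pos: [0.565, -0.1722, 0.1398]
eef_rot: [0.581, -0.426, 0.564, -0.403]
wrist_force: [-1.0, 0.2, 0.7]
opening: 0.001
t 3.57 station mm [  43.3 -164.8  139.8] F [-1.   0.2  0.7] op 0.0
tool axes in station (cols) [[-0.023, 0.009, 1.0], [-0.95, 0.311, -0.024], [-0.311, -0.95, 0.001]]
to go, tool cm [-4.01  2.14 -0.43]
```

View pics/s2.png

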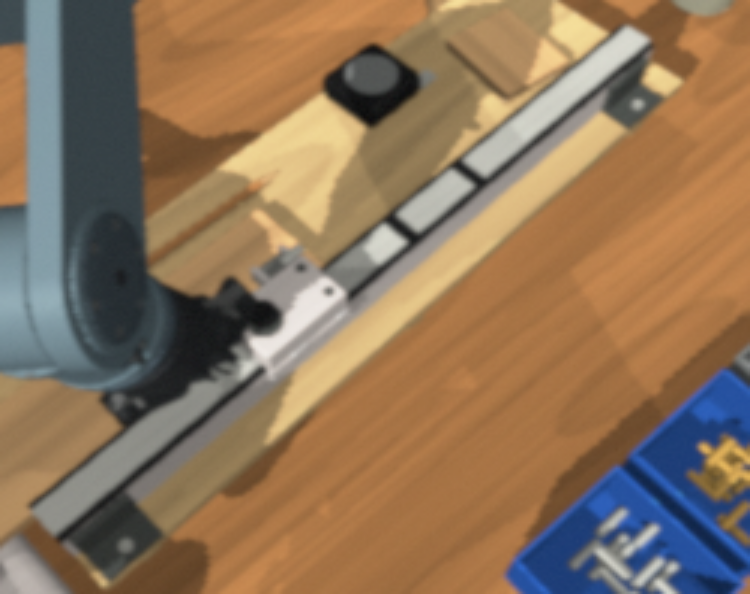

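The fingertip sits just behind the carriage face, and the carriage has not moved.

```bash
python3 -m jog '[[[-0.24,0.18,-0.06],[0,0,0],0],[[-0.24,0.18,-0.06],[0,0,0],0],[[-0.24,0.18,-0.06],[0,0,0],0],[[-0.24,0.18,-0.05],[0,0,0],0],[[-0.24,0.14,-0.04],[0,0,0],0],[[-0.24,0.14,-0.04],[0,0,0],0],[[-0.24,0.13,-0.03],[0,0,0],0],[[-0.24,0.13,-0.03],[0,0,0],0]]'
python3 - <<'E'
from h import *
show((40,-120,132))
E
```

```text
time_s: 4.28
eef_pos: [0.5614, -0.1508, 0.1348]
eef_rot: [0.581, -0.427, 0.562, -0.406]
wrist_force: [-0.4, -3.4, 2.9]
opening: 0.0
t 4.28 station mm [  41.  -143.2  134.8] F [-0.4 -3.4  2.9] op 0.0
tool axes in station (cols) [[-0.023, 0.012, 1.0], [-0.952, 0.306, -0.025], [-0.306, -0.952, 0.005]]
to go, tool cm [-2.12  0.98 -0.16]
```

```bash
python3 -m jog '[[[-0.24,0.11,-0.02],[0,0,0],0],[[-0.24,0.11,-0.02],[0,0,0],0],[[-0.24,0.11,-0.02],[0,0,0],0],[[-0.24,0.11,-0.02],[0,0,0],0],[[-0.24,0.11,-0.02],[0,0,0],0],[[-0.24,0.11,-0.02],[0,0,0],0],[[-0.24,0.11,-0.02],[0,0,0],0],[[-0.24,0.11,-0.02],[0,0,0],0],[[-0.24,0.11,-0.02],[0,0,0],0],[[-0.24,0.11,-0.02],[0,0,0],0]]'
python3 - <<'E'
from h import *
show((40,-90,132))
E
```

```text
time_s: 5.12
eef_pos: [0.5593, -0.1232, 0.1325]
eef_rot: [0.581, -0.426, 0.561, -0.408]
wrist_force: [0.6, -3.6, 2.9]
opening: 0.003
t 5.12 station mm [  40.7 -115.6  132.5] F [ 0.6 -3.6  2.9] op 0.0
tool axes in station (cols) [[-0.023, 0.016, 1.0], [-0.953, 0.303, -0.026], [-0.304, -0.953, 0.008]]
to go, tool cm [-2.42  0.83 -0.14]
```

```bash
cat >> h.py <<'E'
def carr(save=None):
    from bench import imaging
    for n in("scene","side"):
        c=imaging.camera(n);P=cloud(c);W=P-O;x=W@ex;y=W@ey;z=P[...,2]
        m=(c["depth"]>0)&(abs(z-.156)<.0045)&(x>.018)&(x<.062)&(y>-.2)&(y<.2)&(c["frame"].mean(2)>110)
        a=(c["depth"]>0)&(z>.17)&(z<.215)&(x>-.01)&(x<.05)&(y>-.2)&(y<.2)&(c["frame"].mean(2)>110)
        print(n,m.sum(),"front edge y",np.percentile(y[m],[50,98]).round(4) if m.any() else None,"arm top",a.sum(),y[a].mean().round(4) if a.any() else None)
        if save and n=="scene":
            cv2.imwrite(save,cv2.resize(c["frame"][170:390,150:400,::-1],None,fx=3,fy=2.7))
E
python3 -c "
from h import *
carr()"
```

```text
scene 411 front edge y [-0.0562 -0.0296] arm top 33 -0.0662
side 75 front edge y [-0.0667 -0.0312] arm top 54 -0.1314
```

```bash
python3 -m jog '[[[-0.25,0.09,-0.02],[0,0,0],0],[[-0.25,0.09,-0.02],[0,0,0],0],[[-0.25,0.09,-0.02],[0,0,0],0],[[-0.25,0.09,-0.02],[0,0,0],0],[[-0.25,0.09,-0.02],[0,0,0],0],[[-0.25,0.09,-0.02],[0,0,0],0],[[-0.25,0.09,-0.02],[0,0,0],0],[[-0.25,0.09,-0.02],[0,0,0],0],[[-0.25,0.09,-0.02],[0,0,0],0],[[-0.25,0.09,-0.02],[0,0,0],0]]'
python3 - <<'E'
from h import *
show();carr()
E
```

```text
time_s: 6.05
eef_pos: [0.5564, -0.0982, 0.1314]
eef_rot: [0.58, -0.428, 0.559, -0.411]
wrist_force: [-1.5, -14.2, 1.4]
opening: -0.001
t 6.05 station mm [ 39.4 -90.4 131.4] F [ -1.5 -14.2   1.4] op -0.0
tool axes in station (cols) [[-0.023, 0.016, 1.0], [-0.955, 0.295, -0.026], [-0.296, -0.955, 0.009]]
scene 402 front edge y [-0.0322 -0.0054] arm top 43 -0.0707
side 79 front edge y [-0.0431 -0.0096] arm top 63 -0.1159
```

```bash
python3 -m jog '[[[-0.15,0.05,0],[0,0,0],0],[[-0.15,0.05,0],[0,0,0],0],[[-0.15,0.05,0],[0,0,0],0],[[-0.15,0.05,0],[0,0,0],0]]'
python3 - <<'E'
from h import *
show();carr()
E
```

```text
time_s: 6.48
eef_pos: [0.5562, -0.0968, 0.1314]
eef_rot: [0.577, -0.43, 0.557, -0.414]
wrist_force: [-0.0, -7.3, 2.5]
opening: -0.0
t 6.48 station mm [ 39.3 -89.  131.4] F [-0.  -7.3  2.5] op -0.0
tool axes in station (cols) [[-0.024, 0.018, 1.0], [-0.958, 0.286, -0.028], [-0.287, -0.958, 0.01]]
scene 396 front edge y [-0.0299 -0.0034] arm top 42 -0.0688
side 71 front edge y [-0.0407 -0.0077] arm top 62 -0.1133
```

```bash
python3 -m jog '[[[-0.3,0.1,0],[0,0,0],0],[[-0.3,0.1,0],[0,0,0],0],[[-0.3,0.1,0],[0,0,0],0],[[-0.3,0.1,0],[0,0,0],0]]'
python3 - <<'E'
from h import *
show()
E
```

```text
time_s: 6.92
eef_pos: [0.5561, -0.0945, 0.1316]
eef_rot: [0.573, -0.435, 0.552, -0.421]
wrist_force: [-2.1, -11.1, 2.6]
opening: -0.0
t 6.92 station mm [ 39.3 -86.7 131.6] F [ -2.1 -11.1   2.6] op -0.0
tool axes in station (cols) [[-0.026, 0.019, 0.999], [-0.963, 0.266, -0.03], [-0.267, -0.964, 0.011]]
```

```bash
python3 -m jog '[[[-0.4,0.11,0],[0,0,0.02],0],[[-0.4,0.11,0],[0,0,0.02],0],[[-0.35,0.1,0],[0,0,0.01],0]]'
python3 - <<'E'
from h import *
show()
E
```

```text
time_s: 7.17
eef_pos: [0.5555, -0.0861, 0.1312]
eef_rot: [0.582, -0.423, 0.562, -0.409]
wrist_force: [1.5, -3.7, 0.9]
opening: 0.0
t 7.17 station mm [ 39.3 -78.2 131.2] F [ 1.5 -3.7  0.9] op 0.0
tool axes in station (cols) [[-0.026, 0.021, 0.999], [-0.951, 0.308, -0.031], [-0.308, -0.951, 0.012]]
```

```bash
python3 -m jog '[[[-0.27,0.09,0],[0,0,0],0],[[-0.27,0.09,0],[0,0,0],0],[[-0.27,0.09,0],[0,0,0],0],[[-0.27,0.09,0],[0,0,0],0],[[-0.27,0.09,0],[0,0,0],0],[[-0.27,0.09,0],[0,0,0],0],[[-0.27,0.09,0],[0,0,0],0],[[-0.27,0.09,0],[0,0,0],0],[[-0.27,0.09,0],[0,0,0],0],[[-0.27,0.09,0],[0,0,0],0],[[-0.27,0.09,0],[0,0,0],0],[[-0.27,0.09,0],[0,0,0],0]]'
python3 - <<'E'
from h import *
show();carr()
E
```

```text
time_s: 8.17
eef_pos: [0.553, -0.0478, 0.131]
eef_rot: [0.582, -0.424, 0.562, -0.408]
wrist_force: [-0.3, -3.4, 3.0]
opening: -0.002
t 8.17 station mm [ 39.2 -39.9 131. ] F [-0.3 -3.4  3. ] op -0.0
tool axes in station (cols) [[-0.025, 0.018, 1.0], [-0.951, 0.307, -0.03], [-0.307, -0.952, 0.009]]
scene 372 front edge y [0.0188 0.0457] arm top 35 0.0081
side 70 front edge y [0.008  0.0434] arm top 56 -0.07
```

```bash
python3 -m jog '[[[-0.24,0.08,0],[0,0,0],0],[[-0.24,0.08,0],[0,0,0],0],[[-0.24,0.08,0],[0,0,0],0],[[-0.24,0.08,0],[0,0,0],0],[[-0.2,0.07,0],[0,0,0],0],[[-0.2,0.07,0],[0,0,0],0]]'
python3 - <<'E'
from h import *
show();carr()
E
```

```text
time_s: 8.77
eef_pos: [0.5521, -0.0321, 0.1304]
eef_rot: [0.581, -0.424, 0.562, -0.408]
wrist_force: [-0.9, -3.6, 2.5]
opening: 0.004
t 8.77 station mm [ 39.3 -24.2 130.4] F [-0.9 -3.6  2.5] op 0.0
tool axes in station (cols) [[-0.026, 0.017, 1.0], [-0.951, 0.308, -0.03], [-0.308, -0.951, 0.008]]
scene 351 front edge y [0.0351 0.0611] arm top 40 -0.0049
side 58 front edge y [0.0248 0.0589] arm top 61 -0.0528
```

```bash
for i in 1 2 3; do python3 -m jog '[[[-0.18,0.06,0],[0,0,0],0],[[-0.18,0.06,0],[0,0,0],0]]' | grep -E "pos|force"; done
python3 - <<'E'
from h import *
show();carr()
E
```

```text
eef_pos: [0.5518, -0.0278, 0.1302]
wrist_force: [-0.9, -3.1, 2.3]
eef_pos: [0.5515, -0.0233, 0.1299]
wrist_force: [0.3, -0.4, 0.8]
eef_pos: [0.5509, -0.0183, 0.1294]
wrist_force: [-0.1, -9.9, 3.7]
t 9.37 station mm [ 39.  -10.3 129.4] F [-0.1 -9.9  3.7] op -0.0
tool axes in station (cols) [[-0.026, 0.015, 1.0], [-0.95, 0.31, -0.029], [-0.311, -0.951, 0.007]]
scene 347 front edge y [0.0485 0.0751] arm top 44 -0.0044
side 61 front edge y [0.0356 0.0718] arm top 59 -0.0383
```

The force dipped to 0.4 N and then rose to 9.9 N, 79 mm past notch 1, so the stop looks seated. I'll back off and lift.

```bash
python3 -m jog '[[[1,-0.4,0],[0,0,0],0],[[2,-0.9,0],[0,0,0],0],[[1,-3,0],[0,0,-0.1],0],[[0,-4,0],[0,0,-0.1],0],[[0,-4,0],[0,0,-0.1],0],[[-1,-2,0],[0,0,0],0]]' | grep -E "pos|force"
python3 - <<'E'
from h import *
show((75,45,230));carr("pics/s3.png")
E
```

```text
eef_pos: [0.5476, -0.0791, 0.2523]
wrist_force: [0.8, 0.5, 0.9]
t 9.97 station mm [ 31.9 -70.8 252.3] F [0.8 0.5 0.9] op -0.0
tool axes in station (cols) [[-0.036, -0.01, 0.999], [-0.999, 0.013, -0.036], [-0.012, -1.0, -0.011]]
to go, tool cm [-11.69   2.33   3.92]
scene 461 front edge y [0.0427 0.0767] arm top 52 0.0519
side 149 front edge y [0.0371 0.0745] arm top 43 0.0538
```

View pics/s3.png

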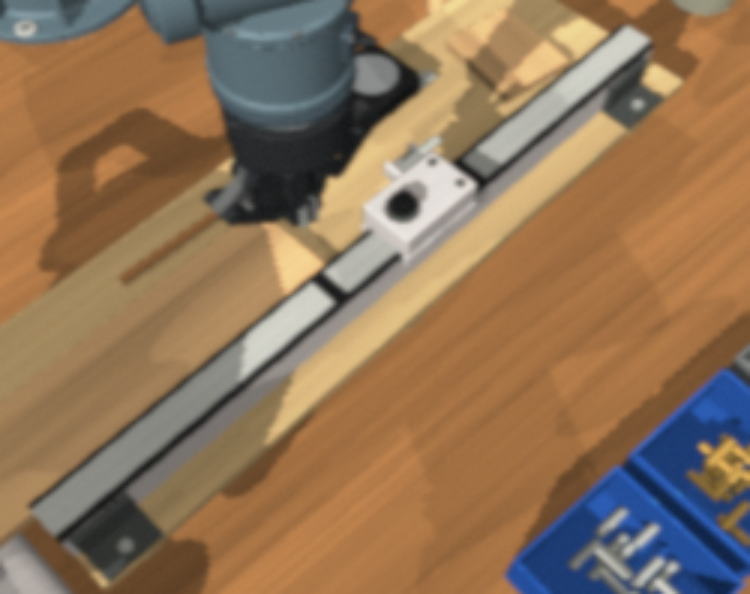

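The carriage covers the middle notch: notch 1 shows behind it at crop (335,285), notch 3 ahead at (472,172), and the flip arm is still up at (410,160).

```bash
python3 - <<'E'
from h import *
c=dict(np.load("scene0.npz"))
from bench import imaging
for c in(c,imaging.camera("scene")):
    P=cloud(c);W=P-O;x=W@ex;y=W@ey;z=P[...,2];m=(abs(x-.04)<.03)&(abs(y)<.16)&(z>.164)&(z<.18)&(c["frame"].mean(2)<70)
    t=(abs(x-.04)<.018)&(abs(y)<.16)&(abs(z-.156)<.005)&(c["frame"].mean(2)>120)
    print("knob",m.sum(),y[m].mean(),np.median(z[m]),np.percentile(z[m],75),"top",np.median(z[t]))
E
python3 -m jog '[[[0,0,2],[0,0,0],0],[[0,0,3],[0,0,0],0],[[-2.5,0,0],[0,0,0],0],[[-3.5,0,0],[0,0,0],0],[[-3.5,0,0],[0,0,0],0],[[-2,0,0],[0,0,0],0],[[0,0,0],[0,0,0],0]]' | grep -E "pos|force"
python3 - <<'E'
from h import *
show((72,55,188))
E
```

```text
knob 71 -0.12599138508172708 0.17455332454841266 0.17549011839666523 top 0.15637653617672634
knob 55 0.016680965377868492 0.17113208429217017 0.17248289767360014 top 0.15624732771024086
eef_pos: [0.5898, 0.0376, 0.2338]
wrist_force: [-0.0, 0.2, -0.5]
t 10.7 station mm [ 81.5  43.  233.8] F [-0.   0.2 -0.5] op 0.0
tool axes in station (cols) [[-0.044, -0.038, 0.998], [-0.999, 0.03, -0.043], [-0.029, -0.999, -0.039]]
to go, tool cm [-1.03  4.65 -0.82]
```

The knob is 3.5 mm lower relative to the carriage top than at the start, so the pin is seated.

```bash
python3 -m jog '[[[-0.6,1,-0.3],[0,0,0],0],[[-0.5,1.5,-0.2],[0,0,0],0],[[0,1.2,-0.2],[0,0,0],0],[[0,0.5,0],[0,0,0],0],[[0,0,0],[0,0,0],0]]' | grep -E "pos|force"
python3 - <<'E'
from h import *
from bench import imaging
show((30,55,188))
c=imaging.camera("side");f=c["frame"][:,:,::-1]
cv2.imwrite("pics/s4.png",cv2.resize(f[130:290,240:440],None,fx=3.8,fy=3.7,interpolation=cv2.INTER_CUBIC))
E
```

```text
eef_pos: [0.5761, 0.0472, 0.1813]
wrist_force: [-0.5, 0.8, -0.8]
t 11.12 station mm [ 68.4  53.4 181.3] F [-0.5  0.8 -0.8] op -0.0
tool axes in station (cols) [[-0.047, -0.05, 0.998], [-0.998, 0.033, -0.045], [-0.031, -0.998, -0.052]]
to go, tool cm [ 0.   -0.47 -3.88]
```

View pics/s4.png

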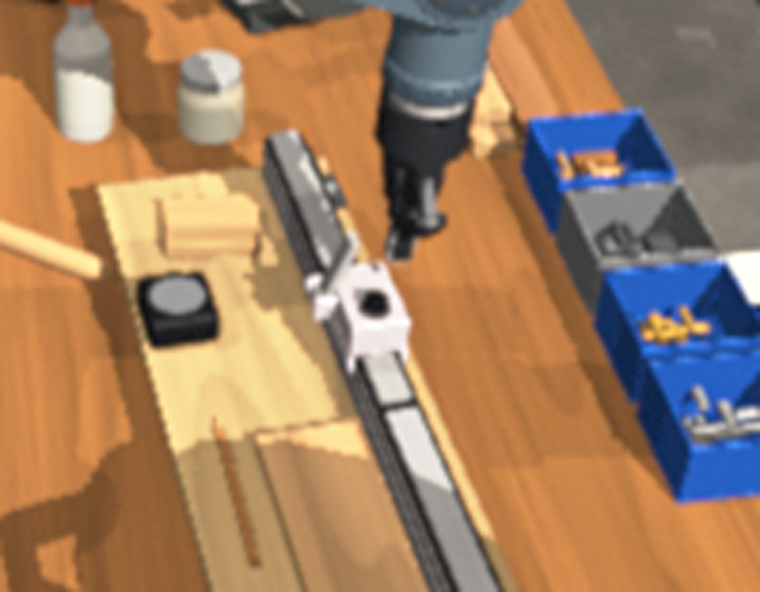

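The shut fingers stand just behind the leaning arm, whose tip is at crop (345,245). The knob, at (375,303), is clear. I'll tip the arm toward the robot now.

```bash
python3 -m jog '[[[0,-0.1,-0.5],[0,0,0],0],[[0,-0.1,-0.5],[0,0,0],0],[[0,-0.1,-0.5],[0,0,0],0],[[0,-0.1,-0.5],[0,0,0],0],[[0,-0.1,-0.5],[0,0,0],0],[[0,-0.1,-0.5],[0,0,0],0],[[0,-0.06,-0.5],[0,0,0],0],[[0,-0.06,-0.5],[0,0,0],0],[[0,-0.06,-0.5],[0,0,0],0]]' | grep -E "pos|force"
python3 - <<'E'
from h import *
show();carr()
E
```

```text
eef_pos: [0.5295, 0.0435, 0.1958]
wrist_force: [0.3, 0.4, 1.0]
t 11.92 station mm [ 21.7  52.8 195.8] F [0.3 0.4 1. ] op 0.0
tool axes in station (cols) [[-0.05, -0.045, 0.998], [-0.998, 0.032, -0.048], [-0.03, -0.998, -0.046]]
scene 461 front edge y [0.0424 0.076 ] arm top 21 0.0433
side 167 front edge y [0.0406 0.0742] arm top 58 0.0513
```

```bash
python3 -m jog '[[[0,0.15,-0.35],[0,0,0],0],[[0,0.15,-0.35],[0,0,0],0],[[0,0.1,-0.35],[0,0,0],0],[[0,0.05,-0.35],[0,0,0],0],[[0,0,-0.35],[0,0,0],0]]' | grep -E "pos|force"
python3 - <<'E'
from h import *
show();carr()
from bench import imaging
c=imaging.camera("side");f=c["frame"][:,:,::-1]
cv2.imwrite("pics/s5.png",cv2.resize(f[130:290,240:440],None,fx=3.8,fy=3.7,interpolation=cv2.INTER_CUBIC))
E
```

```text
eef_pos: [0.5105, 0.0435, 0.1914]
wrist_force: [-0.0, -0.6, 0.1]
t 12.43 station mm [  2.7  54.  191.4] F [-0.  -0.6  0.1] op 0.0
tool axes in station (cols) [[-0.049, -0.045, 0.998], [-0.998, 0.032, -0.048], [-0.03, -0.998, -0.047]]
scene 455 front edge y [0.0431 0.0761] arm top 25 0.0456
side 164 front edge y [0.0424 0.0757] arm top 16 0.0445
```

View pics/s5.png

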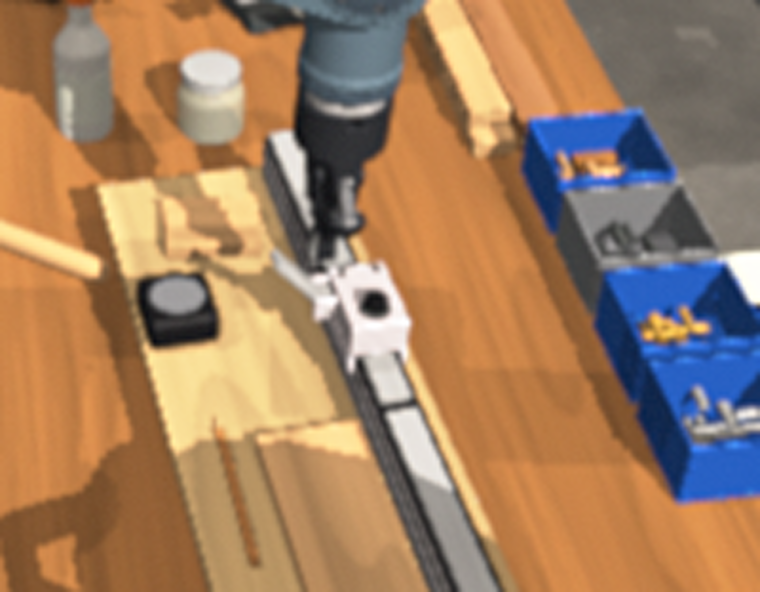

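The arm has tipped past upright and is falling toward the robot, tip at crop (278,257). I'll lift away and check.

```bash
python3 -m jog '[[[0,-1,1],[0,0,0],0],[[0,-2,1],[0,0,0],0],[[0,-3.5,1],[0,0,0],0],[[0,-3.5,2],[0,0,0],0],[[0,-2,3],[0,0,0],0],[[0,0,0],[0,0,0],0],[[0,0,0],[0,0,0],0],[[0,0,0],[0,0,0],0],[[0,0,0],[0,0,0],0]]' | grep -E "pos|force"
python3 - <<'E'
from h import *
o=show();carr();print("dq",abs(o["dq"]).max())
from bench import imaging
c=imaging.camera("scene");P=cloud(c);W=P-O;x=W@ex;y=W@ey;z=P[...,2];m=(abs(x-.04)<.03)&(abs(y)<.16)&(z>.164)&(z<.18)&(c["frame"].mean(2)<70)
print("knob",m.sum(),y[m].mean(),np.median(z[m]))
c=imaging.camera("side");f=c["frame"][:,:,::-1]
cv2.imwrite("pics/s6.png",cv2.resize(f[130:290,240:440],None,fx=3.8,fy=3.7,interpolation=cv2.INTER_CUBIC))
E
```

```text
eef_pos: [0.5979, 0.0414, 0.3089]
wrist_force: [0.1, -0.3, -1.4]
t 13.33 station mm [ 89.8  46.2 308.9] F [ 0.1 -0.3 -1.4] op -0.0
tool axes in station (cols) [[-0.05, -0.05, 0.997], [-0.998, 0.033, -0.048], [-0.031, -0.998, -0.052]]
scene 472 front edge y [0.0429 0.0761] arm top 3 0.0147
side 171 front edge y [0.0397 0.0761] arm top 0 None
dq 0.018796305740180055
knob 58 0.016639511919379756 0.17106821245538295
```

View pics/s6.png

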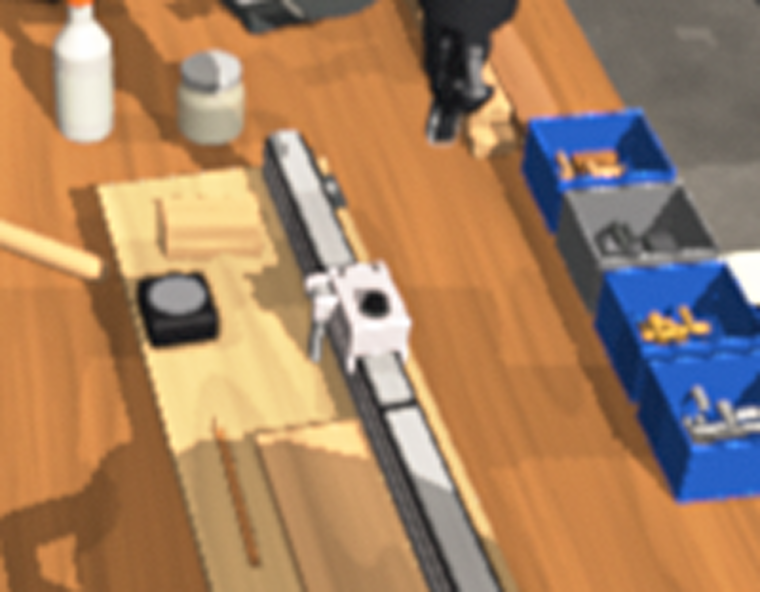

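The arm now hangs down in front of the fence at about crop (318,340). The stop hasn't moved, and the board, pencil, tape measure and offcut are in place. I'll let it settle, then hand in.

```bash
python3 -m jog '[[[0,0,0],[0,0,0],0],[[0,0,0],[0,0,0],0],[[0,0,0],[0,0,0],0],[[0,0,0],[0,0,0],0],[[0,0,0],[0,0,0],0],[[0,0,0],[0,0,0],0],[[0,0,0],[0,0,0],0],[[0,0,0],[0,0,0],0],[[0,0,0],[0,0,0],0],[[0,0,0],[0,0,0],0],[[0,0,0],[0,0,0],0],[[0,0,0],[0,0,0],0]]' | grep -E "pos|force"
python3 - <<'E'
from h import *
from bench import ctrl,imaging
carr()
c=imaging.camera("side");P=cloud(c);W=P-O;x=W@ex;y=W@ey;z=P[...,2]
m=(x<.016)&(x>-.12)&(y>.03)&(y<.08)&(z>.08)&(c["depth"]>0);print("in front of fence: n",m.sum(),"x",x[m].min().round(3),x[m].max().round(3),"z",z[m].min().round(3),z[m].max().round(3))
print(ctrl.hand_in())
E
```

```text
eef_pos: [0.5963, 0.0417, 0.3081]
wrist_force: [0.1, -0.8, -1.2]
scene 466 front edge y [0.0434 0.0761] arm top 2 0.0146
side 162 front edge y [0.0433 0.0749] arm top 1 0.0203
in front of fence: n 719 x -0.12 0.016 z 0.08 0.702
the job is handed in; nothing more can be done
None
```

The stop is seated in the middle notch and its arm hangs down in front of the fence. I handed the job in at about 15 s of the 54 s allowed.

- **Push:** I pushed the end face with the closed fingertips. The stop went into and out of notch 1, with a highest sampled force of about 14 N. It then slid slowly until the force dipped to 0.4 N and rose to 9.9 N, 79 mm past notch 1.
- **Seating:** After the arm had been tipped and the fingers lifted clear, the knob was still 3.5 mm lower than at the start. The carriage's front edge also stayed put, at 75 to 76 mm in the station frame.
- **Arm:** I tipped it from behind with the fingertips until it fell. The last picture shows it hanging. The board, pencil, tape measure, offcut, glue and jar look undisturbed, and the robot is clear. The square and most of the hammer were outside that picture.

**Checks that failed or disagreed:**
- **Notch positions:** my camera estimates were about 4 mm off from where the pin actually seated, so I went by the force dip and the knob height.
- **Arm angle:** the last depth check gave no usable reading because its region included other things, so the hanging arm is confirmed only by the last picture.

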